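# Turn a hold plate on a sloping stand and hang it over a rail

### The job

Hang the red hold plate over the steel rail. It lies flat and cannot be hung by its grip bar, so first lean it in the middle of the sloping stand, smooth face on the slope, fold at the top and lower edge down on the ledge, and let go of it; then take it again by its folded top edge and hook it over the rail between the two posts, either way round, so that the bar sits up inside the fold and the plate hangs straight and free. Leave the red jar, the bowl, the label roll and the tally counter where they are.

Things in the scene. Friction and masses are not known exactly. Their poses are not given: they have to be found in the camera images.
- hold_plate: Rigid red plate 130 x 100 mm, 5 mm thick, 0.2 kg, at first flat on its smooth face. Origin: centre of the smooth face; +x to the folded end, y along the 100 mm width, +z out of the side with fold and grip bar (up at the start). At the fold a wall (x 60 to 65 mm) rises to z = 30 mm and carries a lip (z 25 to 30, x 40 to 65 mm) back over the plate. Mass centre x = 8, z = 11 mm.
- plate_grip (a point): Point of hold_plate: middle of the top of the black grip bar (plate x = -15, y = 0, z = 35 mm); axes as hold_plate. The bar stands on the plate along y: 90 mm long, 12 mm thick (x -21 to -9 mm), z 5 to 35 mm.
- plate_foot (a point): point of hold_plate: middle of the lower edge on the smooth face (plate x = -65, y = 0, z = 0 mm); axes as hold_plate
- plate_fold (a point): point of hold_plate: middle of the folded top edge on the smooth face (plate x = 65, y = 0, z = 0 mm); axes as hold_plate
- plate_hook (a point): Point of hold_plate where the rail's axis lies when it hangs (plate x = 53, y = 0, z = 15 mm); axes as hold_plate. The hook between plate and lip is 20 mm wide (z 5 to 25 mm), open to -x. Grip bar and lip are on one side of the plate: when it is upright, the rail must first pass between them (x -9 to 40 mm), then the hook comes down on it.
- stand: Fixed sloping aluminium stand, grey base 104 x 110 mm. Origin: centre of the underside. The slope climbs at 45 degrees toward +x, from x = -34, z = 20 mm to x = 31, z = 85 mm (92 mm long), 94 mm wide along y; at its foot a ledge stands 14 mm out, square to it. A plate on it overhangs the top by 38 mm, free to be grasped there along the slope.
- stand_ledge (a point): point of stand: middle of the line where slope and ledge meet (stand x = -34, y = 0, z = 20 mm); axes as stand. plate_foot comes here.
- stand_head (a point): point of stand, in the air: 130 mm up the slope's line from stand_ledge (stand x = 58, y = 0, z = 112 mm); axes as stand. plate_fold comes here.
- rail: Fixed steel rail on a grey base of 80 x 214 mm. Origin: centre of the underside. The bar runs along its y, 14 mm in diameter, axis 190 mm above the worktop, between two posts of 16 mm diameter at y = -90 and +90 mm (clear span 164 mm), which end at z = 199 mm. Beyond it stands a fixed grey two-lane tray rack, 315 mm high, its tallest stack 380 mm: pass in front of it.
- rail_mid (a point): point of rail: middle of the bar on its axis (z = 190 mm); axes as rail
- jar: Bystander: red jar with blue lid, 54 mm across, 67 mm high; origin at the centre of its underside
- bowl: Bystander: white fibre bowl, 69 mm across, 29 mm high; origin at the centre of its underside. It stands before the fixed white clamp fixture, whose red handle reaches 160 mm high and points toward the rail, near its +x side.
- labels: Bystander: roll of white labels, 86 mm across, 42 mm high; origin at the centre of its underside
- counter: Bystander: round grey tally counter, about 50 mm across, 23 mm high; origin at the centre of its underside

How it is judged:
By the outcome, as a careful person would: the job done as asked, in the order asked, and still so for the second after the job is handed in, with the robot touching nothing.
It also fails if it takes over 72 s, if anything falls off the work surface, if the arm or the gripper's body presses on something with over 40 N, if the wrist force passes 120 N, or if a joint passes its speed limit or range.

### The arm

A 6-joint arm with a two-finger parallel gripper is mounted at the origin on a cart in front of the work surface, level with it; the furniture and walls round the work are solid. World frame = base frame: x ahead of the robot, y to its left, z up, the work surface at z = 0. Lengths are in m, angles in rad, forces in N, time in s.
With the tool pointing down it reaches from about 0.25 to 0.725 m from the base axis. Payload 4 kg.
Tool frame: the origin (TCP) lies at the very end of the fingers, on their centre line; the grasp point (between the pads) lies robot.grip_point_offset behind it (robot.grip_point_offset is the distance from the TCP to the grasp point, in m); z points along the fingers, y is the line along which they close (so a half turn about z gives the same grasp; the last joint's range is limited). The gripper opens to 85 mm and grips with 20 to 120 N. Pads are 22 mm wide; open, the fingers measure 114 mm over their backs; the gripper's body (76 mm by 85 mm) begins 54 mm behind the grasp point. The pads swing forward as they close: fully open they stand 13 mm farther back than shut.
Start: joints at [-1.119, 0.241, 0.005, 1.335, 0, 1.571], TCP at [0.218, -0.45, 0.231] pointing down, gripper open.
Joint ranges: [-2.72, 2.72], [-1.05, 1.87], [-1.09, 1.28], [-1.99, 2.15], [-1.42, 1.44], [-3.14, 3.14]. Speed limits (rad/s): [2.79, 2.79, 3.14, 3.14, 3.14, 3.14].

### API

Orientations are given as a unit quaternion [w, x, y, z].
In Python, from bench import robot gives the robot as it stands.
- The arm moves only by the shell command python3 drive.py 'ROWS' [FORCE]. ROWS is rows parted by semicolons, their numbers by spaces, 1 to 10 of them, each of 7 numbers: a rotation vector rx, ry, rz in rad, then dx, dy, dz in m, then the opening from 0.0 (shut) to 1.0 (fully open); each row shifts and turns the commanded pose from where the row before left it, along the tool's axes as they then stand; what a row does not reach is not made up. A row lasts 1/12 s, in which the tool goes at most 0.0417 m and 0.125 rad, less where a joint would pass 70% of its speed; a pose out of reach is approached as far as the arm can. The fingers move at their own pace and stop on an object; FORCE is the grip in N (left out, the last holds). Time passes only in rows, so rows that do not move let the fingers close. It prints the time, the measured TCP pose, the force, the opening and the grip force at its end.
- robot.read_state(): the state, without advancing time (a new reading comes with each control period).
- robot.grab_frame(name): name is "scene" or "top"; returns a dict with "frame" (480x640x3 uint8, red, green, blue), "mtx" (3x3 intrinsics, pixels), "rvec" (rotation vector, rad) and "tvec" (3), from world to camera coordinates, as OpenCV has them. Camera axes: x right, y down, z forward; pixel columns grow to the right and rows downward; lengths in m; the calibration is good to about 2 mm. A picture is of the moment at which its call begins. There is no depth.
- robot.hand_in(): hands the job in; it is judged then, once.
The state is a dict: "t": time; "joint_positions": joint angles; "qvel": joint speeds; "effort": joint torques, N m; "ee_pos": TCP position; "tool_rot": TCP orientation; "ft_force": force on the tool from outside, world axes, zero at the start; "ft_torque": the same for the moment, N m; "gripper_width": opening from 0.0 (shut) to 1.0 (fully open); "grasp_force": force on a finger pad.
Only numpy, scipy, OpenCV 4.12 (cv2) and the standard library are available. Lean on these libraries where they do the work, as an engineer would, in place of code of your own. Each camera call takes 0.05 s, during which the arm holds its last target. There are 200 camera calls.

## Working session

There is one attempt and no reset: what is moved stays moved. The work goes in short steps, Python scripts to look and compute and a shell command to move; the robot and the scene stay as the last step left them, time stands still between calls to the robot, and variables do not carry over. Pictures are saved under pics/ and viewed, at most 12 in all, crops included, and the job is handed in when it is done.

```bash
ls; mkdir -p pics
python3 - <<'E'
from bench import robot
import cv2
print(robot.grip_point_offset, robot.read_state())
for n in("scene","top"):
    f=robot.grab_frame(n); cv2.imwrite(f"pics/{n}0.png",f["frame"][:,:,::-1]); print(n,f["mtx"],f["rvec"],f["tvec"])
E
```

```text
bench.py
drive.py
pics
0.0187 {'t': 0.0, 'joint_positions': array([-1.11901274e+00,  2.41436510e-01,  3.68271368e-03,  1.33521638e+00,
        1.67726046e-06,  1.57076559e+00]), 'qvel': array([-0.0012658 ,  0.00032833, -0.00183648, -0.00025257, -0.00150987,
        0.00065165]), 'effort': array([-3.28583865e-04, -3.72314215e+01,  2.52410710e+01,  1.67126086e-02,
       -3.56912897e-04,  4.22608615e-08]), 'ee_pos': array([ 0.21799791, -0.44924126,  0.23038539]), 'tool_rot': array([-1.05950290e-03,  9.74590737e-01,  2.23990434e-01, -2.42611048e-04]), 'ft_force': array([ 0.01804558, -0.14974252,  0.12031217]), 'ft_torque': array([ 0.02928937,  0.00604423, -0.03331144]), 'grasp_force': 0.0, 'gripper_width': 0.9986285413799769}
scene [[488.35065762   0.         321.82946553]
 [  0.         488.35065762 240.26097276]
 [  0.           0.           1.        ]] [ 0.6767077  -2.73169546  1.00072759] [0.54560331 0.22514278 1.20792307]
top [[441.88889346   0.         316.79355687]
 [  0.         441.88889346 239.68409413]
 [  0.           0.           1.        ]] [ 2.20687009 -2.14769043  0.12972574] [0.0645508  0.60040884 1.29315573]
```

View pics/scene0.png

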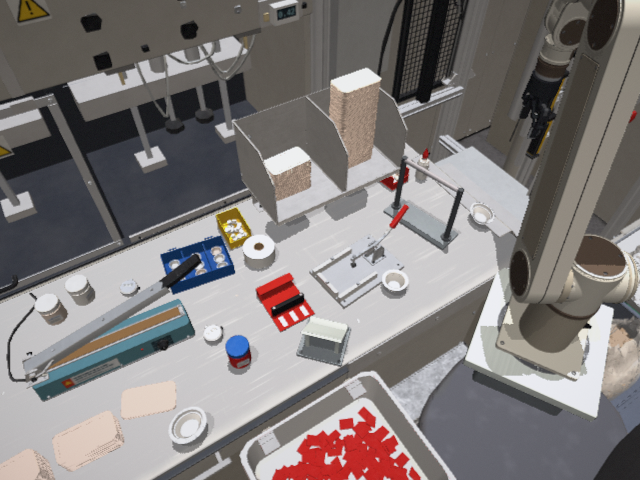

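View pics/top0.png

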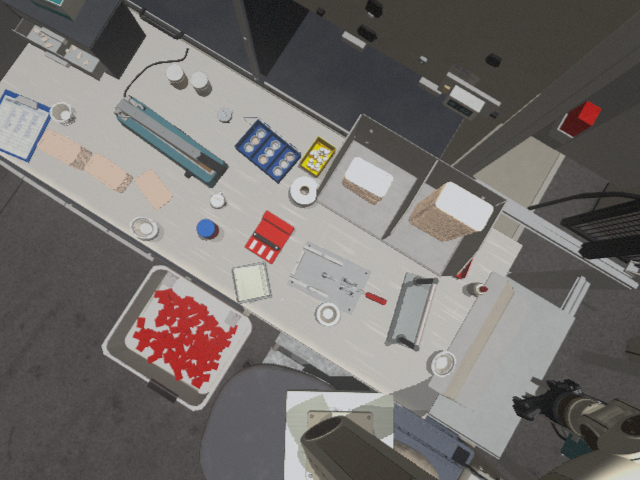

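The plate is at about (270,236) in the top view with its fold toward the upper right. The stand is at (252,282), the rail at (412,312), and the clamp handle at (375,298). Next I'll take zoomed crops and a projection helper.

```bash
cat > h.py <<'E'
import numpy as np, cv2
from scipy.spatial.transform import Rotation as R
from bench import robot
def cam(n):
    f=robot.grab_frame(n); return f
def ray(f,uv,z):
    M=cv2.Rodrigues(f["rvec"])[0]; c=-M.T@f["tvec"]
    uv=np.atleast_2d(np.float64(uv)); d=np.c_[(uv-f["mtx"][:2,2])/f["mtx"][0,0],np.ones(len(uv))]@M
    return c+d*((z-c[2])/d[:,2])[:,None]
def proj(f,P): return cv2.projectPoints(np.atleast_2d(np.float64(P)),f["rvec"],f["tvec"],f["mtx"],None)[0][:,0]
def tri(fa,a,fb,b):
    Pm=[f["mtx"]@np.c_[cv2.Rodrigues(f["rvec"])[0],f["tvec"]] for f in(fa,fb)]
    X=cv2.triangulatePoints(*Pm,np.float64(a).reshape(-1,2).T,np.float64(b).reshape(-1,2).T); return (X[:3]/X[3]).T
def tool():
    s=robot.read_state(); q=s["tool_rot"]; return s["ee_pos"],R.from_quat(np.r_[q[1:],q[0]]),s
def to(p,Rt=None):
    "shift and turn to world target in current tool axes"
    P,Rc,s=tool(); rv=np.zeros(3) if Rt is None else (Rc.inv()*Rt).as_rotvec()
    print("d tool",np.round(Rc.inv().apply(np.array(p)-P),4),"rv",np.round(rv,3),"pos",np.round(P,4))
E
python3 - <<'E'
from h import *
t=cam("top");s=cam("scene")
cv2.imwrite("pics/tc.png",cv2.resize(t["frame"][195:355,220:450,::-1],None,fx=3.4,fy=3.4,interpolation=cv2.INTER_CUBIC))
cv2.imwrite("pics/sc.png",cv2.resize(s["frame"][145:370,245:475,::-1],None,fx=2.65,fy=2.65,interpolation=cv2.INTER_CUBIC))
print(ray(t,[[270,236],[252,282],[412,312],[375,298],[207,229]],0))
h=cv2.cvtColor(t["frame"],cv2.COLOR_RGB2HSV)
E
```

```text
[[ 0.60877471  0.22373499  0.        ]
 [ 0.46738906  0.2728806   0.        ]
 [ 0.3898587  -0.21322777  0.        ]
 [ 0.42896882 -0.10054692  0.        ]
 [ 0.62483853  0.41656366  0.        ]]
```

View pics/tc.png

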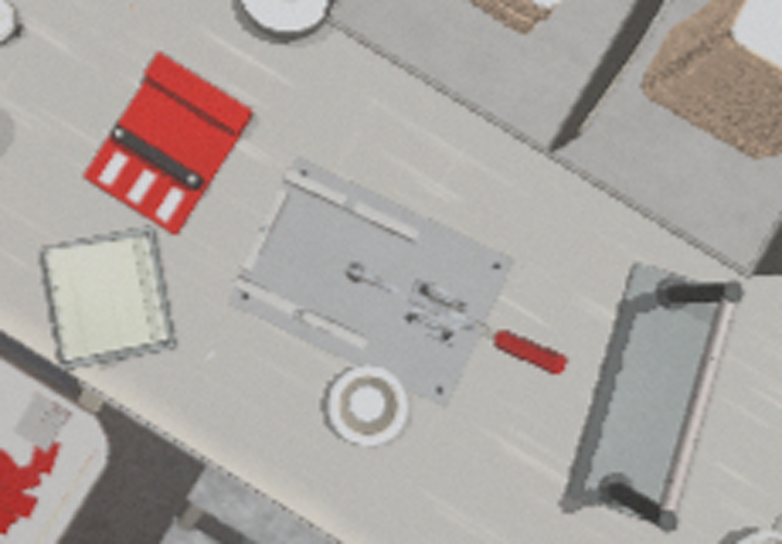

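View pics/sc.png

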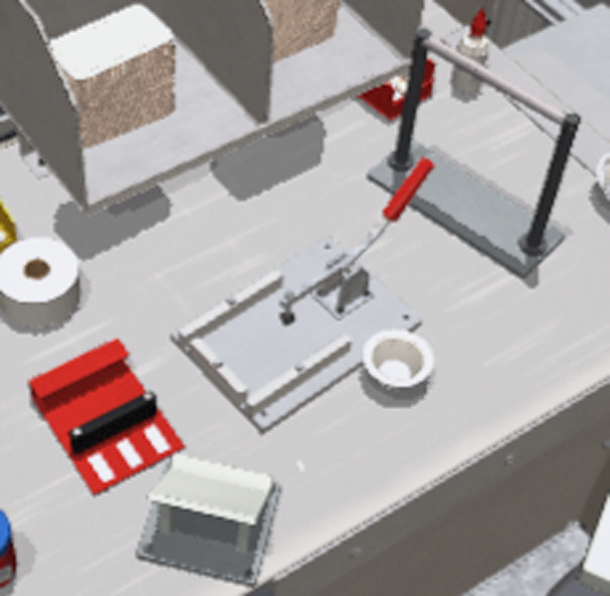

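The top crop shows the plate, its grip bar from (118,133) to (196,181) with the fold at upper right, and the stand corners at about (42,250), (152,232), (173,345) and (65,366). I still need to see which way the slope climbs, so I'll zoom in on the stand.

Run:
```python
from h import *
t=cam("top");s=cam("scene")
for f in(t,s):print("cam",-cv2.Rodrigues(f["rvec"])[0].T@f["tvec"])
a=cv2.resize(t["frame"][255:310,225:280,::-1],(400,400),interpolation=cv2.INTER_CUBIC)
b=cv2.resize(s["frame"][310:370,293:353,::-1],(400,400),interpolation=cv2.INTER_CUBIC)
cv2.imwrite("pics/st.png",np.hstack([a,b]))
for f,roi in((t,(200,270,235,305)),(s,(265,335,245,320))):
    h=cv2.cvtColor(f["frame"],cv2.COLOR_RGB2HSV); m=((h[...,1]>150)&((h[...,0]<8)|(h[...,0]>172))&(h[...,2]>70)).astype(np.uint8)
    z=np.zeros_like(m);r=roi;z[r[0]:r[1],r[2]:r[3]]=m[r[0]:r[1],r[2]:r[3]]
    c=max(cv2.findContours(z,0,2)[0],key=cv2.contourArea); print(cv2.boxPoints(cv2.minAreaRect(c)),cv2.approxPolyDP(cv2.convexHull(c),2,True)[:,0].tolist())
```

```text
cam [0.46400038 0.10210615 1.34580358]
cam [0.21203451 0.79465215 1.0634941 ]
[[243.83142 246.26965]
 [266.30334 210.3146 ]
 [293.89886 227.5618 ]
 [271.42694 263.51685]] [[266, 211], [293, 227], [271, 263], [245, 246]]
[[254.1685  289.73032]
 [287.09436 269.60898]
 [313.69208 313.1326 ]
 [280.76624 333.25394]] [[289, 273], [313, 313], [280, 330], [256, 289]]
```

View pics/st.png

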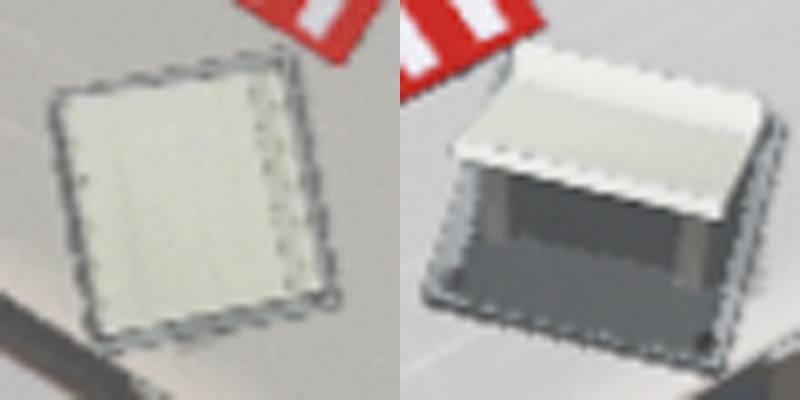

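Run:
```python
from h import *
t=cam("top");s=cam("scene")
print("fold z30",ray(t,[[266.3,210.3],[293.9,227.6]],.03)); print("foot z5",ray(t,[[271.9,264],[243.8,246.3]],.005))
g=cv2.cvtColor(t["frame"],cv2.COLOR_RGB2HSV)
m=(g[...,2]<75).astype(np.uint8);z=np.zeros_like(m);z[225:255,248:285]=m[225:255,248:285]
c=max(cv2.findContours(z,0,2)[0],key=cv2.contourArea);r=cv2.boxPoints(cv2.minAreaRect(c));print(r);print("bar",ray(t,r,.035))
st=np.array([[55,95],[290,52],[338,300],[97,350]])/7.27+[225,255]
for zz in (0,.008):
    b=ray(t,st,zz);d=b[0]+b[3]-b[1]-b[2];print("stand",zz,b.mean(0),np.degrees(np.arctan2(d[1],d[0])),np.linalg.norm(d)/2,np.linalg.norm(b[0]+b[1]-b[2]-b[3])/2)
pt=np.array([[733,291],[669,520]])/3.4+[220,195];ps=np.array([[422,35],[571,120]])/2.65+[245,145]
print("posts",ray(t,pt,.199),ray(s,ps,.199),tri(t,pt,s,ps))
hd=np.array([[565,362],[498,340]])/3.4+[220,195];hs=np.array([[426,164],[392,212]])/2.65+[245,145];print("handle",tri(t,hd,s,hs))
rb=np.array([[637,265],[572,510]])/3.4+[220,195];print("railbase",ray(t,rb,.008))
print("rack front",ray(t,np.array([[330,20],[550,150],[750,272]])/3.4+[220,195],0))
```

```text
fold z30 [[0.68293735 0.23499617 0.03      ]
 [0.63289796 0.15044321 0.03      ]]
foot z5 [[0.52317005 0.21439553 0.005     ]
 [0.57454843 0.30149676 0.005     ]]
[[277.00003 249.00003]
 [278.00003 248.00003]
 [278.50003 248.50003]
 [277.50003 249.50003]]
bar [[0.56677004 0.19838866 0.035     ]
 [0.56983105 0.195528   0.035     ]
 [0.56838268 0.19399283 0.035     ]
 [0.56532235 0.19685364 0.035     ]]
stand 0 [0.46636259 0.2733394  0.        ] 102.56595332870346 0.10030905952017205 0.1060595172912279
stand 0.008 [0.46634855 0.27232152 0.008     ] 102.56595332870343 0.09971278196127333 0.105429056689056
posts [[ 0.48306231 -0.22776687  0.199     ]
 [ 0.31026977 -0.17922229  0.199     ]] [[ 0.47974557 -0.21618564  0.199     ]
 [ 0.30785022 -0.16766722  0.199     ]] [[ 0.48354241 -0.23140866  0.18605124]
 [ 0.30895494 -0.18229299  0.1860022 ]]
handle [[ 0.42416092 -0.11107579  0.1331342 ]
 [ 0.43805313 -0.06144405  0.10299057]]
railbase [[ 0.50706393 -0.19669938  0.008     ]
 [ 0.29125027 -0.14066905  0.008     ]]
rack front [[ 0.72195564  0.08270147  0.        ]
 [ 0.60884251 -0.11906045  0.        ]
 [ 0.50377149 -0.30036784  0.        ]]
```

The slope climbs to the left in the top image, which is world heading of about 103°. I have all the poses now, so next is the transfer to the grip bar.

```bash
python3 - <<'E'
from h import *
t=cam("top");print(ray(t,np.array([[157,157]])/3.4+[220,195],.035))
y=np.radians(-30.7);c=np.array([.6034,.2253,0]);px=np.array([np.cos(y),np.sin(y),0]);g=c-.015*px;print(g)
Rt=R.from_matrix(np.c_[np.cross(px,[0,0,-1]),px,[0,0,-1]])
P,Rc,s=tool();to(g+[0,0,.31],Rt);print("in new axes",Rt.inv().apply(g+[0,0,.31]-P))
E
python3 drive.py '0 0 -.1166 0 0 -.025 .5;0 0 -.1166 0 0 -.025 .5;0 0 -.1166 0 0 -.025 .5;0 0 -.1166 0 0 -.01 .5;0 0 -.1166 0 0 0 .5'
```

```text
[[0.58920733 0.23134869 0.035     ]]
[0.59050222 0.23295814 0.        ]
d tool [ 0.6329 -0.4518 -0.0787] rv [-0.    -0.    -0.583] pos [ 0.2183 -0.4498  0.2312]
in new axes [ 0.77711515 -0.02851539 -0.07876261]
t: 0.87
ee_pos: [0.219, -0.4512, 0.3198]
tool_rot: [0.003, 0.868, 0.497, -0.0]
ft_force: [0.1, -0.2, -0.4]
gripper_width: 0.504
grasp_force: 0.0
```

```bash
M='.04 0 0 .5'
python3 drive.py '0 0 0 .04 -.0015 0 .5;0 0 0 .04 -.0015 0 .5;0 0 0 .04 -.0015 0 .5;0 0 0 .04 -.0015 0 .5;0 0 0 .04 -.0015 0 .5;0 0 0 .04 -.0015 0 .5;0 0 0 .04 -.0015 0 .5;0 0 0 .04 -.0015 0 .5;0 0 0 .04 -.0015 0 .5;0 0 0 .04 -.0015 0 .5'
python3 drive.py '0 0 0 .04 -.0015 0 .5;0 0 0 .04 -.0015 .02 .5;0 0 0 .04 -.0015 .02 .5;0 0 0 .04 -.0015 .03 .5;0 0 0 .04 -.0015 .03 .5;0 0 0 .04 -.0015 .03 .5;0 0 0 .04 -.0015 .03 .5;0 0 0 .04 -.0015 .03 .5;0 0 0 .03 0 0 .5;0 0 0 0 0 0 .5'
python3 - <<'E'
from h import *
px=np.array([np.cos(np.radians(-30.7)),np.sin(np.radians(-30.7)),0])
to([.59,.2322,.012],R.from_matrix(np.c_[np.cross(px,[0,0,-1]),px,[0,0,-1]])); print(tool()[2]["joint_positions"])
E
```

```text
t: 1.7
ee_pos: [0.4102, -0.0964, 0.3167]
tool_rot: [0.0, 0.869, 0.495, 0.0]
ft_force: [-0.5, -0.8, 0.2]
gripper_width: 0.502
grasp_force: 0.0
t: 2.53
ee_pos: [0.5604, 0.1791, 0.1512]
tool_rot: [-0.001, 0.868, 0.497, -0.001]
ft_force: [0.5, -0.8, 0.7]
gripper_width: 0.502
grasp_force: 0.0
d tool [ 0.0608 -0.001   0.1392] rv [-0.002  0.     0.005] pos [0.5604 0.1791 0.1512]
[3.08455886e-01 4.59226278e-01 1.08864323e-01 1.22221565e+00
 1.63599324e-03 2.41024863e+00]
```

```bash
python3 drive.py '0 0 0 .03 0 .03 .5;0 0 0 .03 0 .03 .5;0 0 0 0 0 .02 .5;0 0 0 0 0 0 .5;0 0 0 0 0 0 .5'
python3 - <<'E'
from h import *
px=np.array([np.cos(np.radians(-30.7)),np.sin(np.radians(-30.7)),0])
to([.59,.2322,.012],R.from_matrix(np.c_[np.cross(px,[0,0,-1]),px,[0,0,-1]]))
E
```

```text
t: 2.95
ee_pos: [0.5882, 0.2244, 0.074]
tool_rot: [-0.0, 0.869, 0.495, -0.002]
ft_force: [0.3, 0.6, 0.2]
gripper_width: 0.499
grasp_force: 0.0
d tool [ 0.0078 -0.0023  0.062 ] rv [-0.002  0.003 -0.   ] pos [0.5882 0.2244 0.074 ]
```

```bash
python3 drive.py '0 0 0 .008 -.002 .02 .5;0 0 0 0 0 .02 .5;0 0 0 0 0 .015 .5;0 0 0 0 0 .007 .5;0 0 0 0 0 0 .5;0 0 0 0 0 0 .5;0 0 0 0 0 0 .0;0 0 0 0 0 0 .0;0 0 0 0 0 0 .0;0 0 0 0 0 0 .0' 60
python3 drive.py '0 0 0 0 0 0 0;0 0 0 0 0 0 0;0 0 0 0 0 0 0;0 0 0 0 0 0 0'
```

```text
t: 3.78
ee_pos: [0.593, 0.2336, 0.0151]
tool_rot: [0.0, 0.869, 0.495, 0.001]
ft_force: [-0.6, -0.2, 6.4]
gripper_width: 0.126
grasp_force: 62.8
t: 4.12
ee_pos: [0.593, 0.2336, 0.0151]
tool_rot: [0.0, 0.869, 0.495, 0.001]
ft_force: [-0.7, -0.7, 5.8]
gripper_width: 0.119
grasp_force: 62.8
```

```bash
cat >> h.py <<'E'
hs=np.radians(102.6);S=np.array([.4663,.2728,0]);sx=np.array([np.cos(hs),np.sin(hs),0]);Z=np.array([0,0,1.]);sy=np.cross(Z,sx)
u=(sx+Z)/2**.5;n=(Z-sx)/2**.5;ledge=S-.034*sx+.02*Z;head=ledge+.13*u
RL=R.from_matrix(np.c_[np.cross(u,-n),u,-n])
E
python3 drive.py '0 0 0 0 0 -.02 0;0 0 0 0 0 -.03 0;0 0 0 0 0 -.035 0;0 0 0 0 0 -.035 0;0 0 0 0 0 -.035 0;0 0 0 0 0 -.035 0;0 0 0 0 0 -.02 0;0 0 0 0 0 0 0;0 0 0 0 0 0 0'
python3 - <<'E'
from h import *
to(ledge+.05*u+.135*n,RL);print(ledge+.05*u+.135*n,ledge,head)
f=cam("scene");cv2.imwrite("pics/lift.png",f["frame"][:,:,::-1]); print(tool()[2]["ft_force"])
E
```

```text
t: 4.87
ee_pos: [0.5926, 0.2334, 0.2244]
tool_rot: [0.0, 0.869, 0.495, 0.001]
ft_force: [0.5, 0.4, -2.8]
gripper_width: 0.124
grasp_force: 61.7
d tool [-0.0993 -0.0643  0.0733] rv [-0.386  0.904 -2.179] pos [0.5926 0.2334 0.2244]
[0.48682817 0.18096225 0.15081475] [0.47371687 0.23961883 0.02      ] [0.4536643  0.32932889 0.11192388]
[-0.44169057 -0.01798523 -1.99983933]
```

```bash
python3 drive.py '0 0 0 -.033 -.0215 0 0;0 0 0 -.033 -.0215 0 0;0 0 0 -.033 -.0215 0 0;-.0193 .0452 -.109 0 0 0 0;-.0193 .0452 -.109 0 0 0 0;-.0193 .0452 -.109 0 0 0 0;-.0193 .0452 -.109 0 0 0 0;-.0193 .0452 -.109 0 0 0 0;-.0193 .0452 -.109 0 0 0 0;-.0193 .0452 -.109 0 0 0 0'
python3 drive.py '-.0193 .0452 -.109 0 0 0 0;-.0193 .0452 -.109 0 0 0 0;-.0193 .0452 -.109 0 0 0 0;-.0193 .0452 -.109 0 0 0 0;-.0193 .0452 -.109 0 0 0 0;-.0193 .0452 -.109 0 0 0 0;-.0193 .0452 -.109 0 0 0 0;-.0193 .0452 -.109 0 0 0 0;-.0193 .0452 -.109 0 0 0 0;-.0193 .0452 -.109 0 0 0 0'
python3 drive.py '-.0193 .0452 -.109 0 0 0 0;-.0193 .0452 -.109 0 0 0 0;-.0193 .0452 -.109 0 0 0 0;0 0 0 0 0 0 0'
python3 - <<'E'
from h import *
to(ledge+.05*u+.075*n,RL);print(tool()[2]["joint_positions"])
for c in("scene","top"):cv2.imwrite(f"pics/rot_{c}.png",cam(c)["frame"][:,:,::-1])
a=cv2.imread("pics/rot_top.png")[150:350,150:350];b=cv2.imread("pics/rot_scene.png")[200:400,220:420]
cv2.imwrite("pics/rot.png",cv2.resize(np.hstack([a,b]),(800,400),interpolation=cv2.INTER_CUBIC))
E
```

```text
t: 5.75
ee_pos: [0.4836, 0.1805, 0.2203]
tool_rot: [-0.02, 0.609, 0.776, 0.165]
ft_force: [1.0, -0.1, -1.6]
gripper_width: 0.122
grasp_force: 61.7
t: 6.58
ee_pos: [0.4841, 0.1804, 0.2205]
tool_rot: [-0.042, 0.073, 0.934, 0.347]
ft_force: [0.6, 1.1, -2.3]
gripper_width: 0.119
grasp_force: 61.8
t: 6.92
ee_pos: [0.4854, 0.1804, 0.2193]
tool_rot: [-0.047, -0.101, 0.918, 0.38]
ft_force: [1.3, -0.1, -2.4]
gripper_width: 0.125
grasp_force: 61.7
d tool [-0.0027 -0.0483  0.1086] rv [ 0.001 -0.008 -0.005] pos [0.4854 0.1804 0.2193]
[-0.05348848  0.42843325 -0.00759469  1.40954598  0.74639268 -0.37972474]
```

View pics/rot.png

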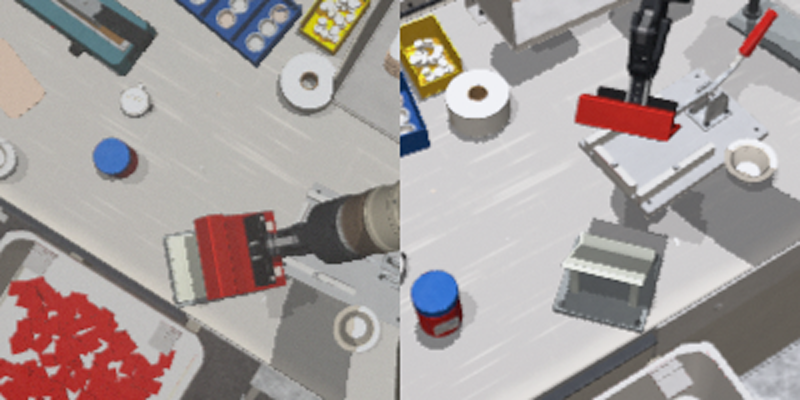

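The plate is held parallel to the stand, with its fold toward the stand's high side. I'll move to just off the slope.

```bash
python3 drive.py '0 -.004 0 -.0027 -.012 .025 0;0 -.004 -.005 0 -.012 .025 0;0 0 0 0 -.012 .025 0;0 0 0 0 -.004 .025 0;0 0 0 0 0 .02 0;0 0 0 0 0 .01 0;0 0 0 0 0 0 0;0 0 0 0 0 0 0'
python3 - <<'E'
from h import *
to(ledge+.05*u+.0151*n,RL)
t=cam("top");s=cam("scene")
a=cv2.resize(t["frame"][240:320,220:300,::-1],(400,400),interpolation=cv2.INTER_CUBIC)
b=cv2.resize(s["frame"][280:370,280:370,::-1],(400,400),interpolation=cv2.INTER_CUBIC)
cv2.imwrite("pics/near.png",np.hstack([a,b]))
E
```

```text
t: 7.68
ee_pos: [0.4738, 0.244, 0.1029]
tool_rot: [-0.04, -0.101, 0.918, 0.38]
ft_force: [-0.4, -0.2, -1.4]
gripper_width: 0.123
grasp_force: 61.6
d tool [ 0.0012 -0.0115  0.0405] rv [-0.001  0.004  0.002] pos [0.4738 0.244  0.1029]
```

View pics/near.png

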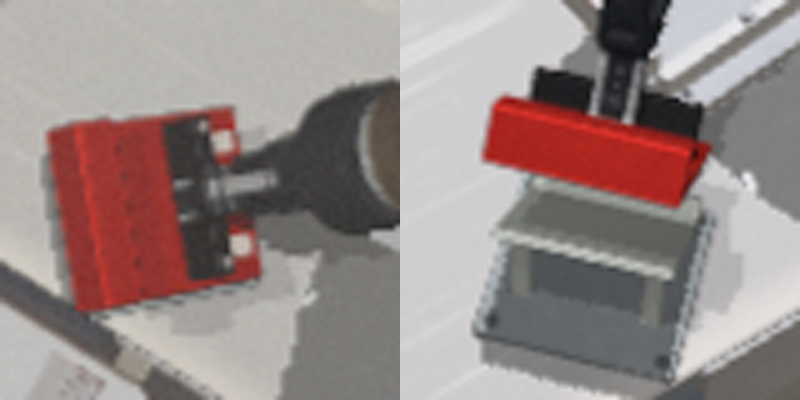

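Run:
```python
from h import *
t=cam("top");s=cam("scene");P,Rc,_=tool();M=Rc.as_matrix();X,Zp=M[:,1],-M[:,2];Y=np.cross(Zp,X);O=P+.015*X-.0151*Zp
pl=lambda x,y,z:O+x*X+y*Y+z*Zp
pts=[pl(.065,a,z) for a in(-.05,.05) for z in (0,.03)]+[pl(-.065,a,.005) for a in(-.05,.05)]
print("top",(proj(t,pts)-[220,240])*5);print("scene",(proj(s,pts)-[280,280])*400/90-[-400,0])
b=[S+a*.052*sx+c*.055*sy for a in(-1,1) for c in(-1,1)];print("stand sc",(proj(s,b)-[280,280])*400/90-[-400,0])
```

```text
top [[ 40.89273262 126.79549728]
 [ 73.28765363 117.80720319]
 [ 73.04526694 310.59284765]
 [106.24814682 304.75565329]
 [231.06353304 101.0513448 ]
 [262.21688406 271.46488754]]
scene [[477.484254   152.36324162]
 [489.35585498  93.15382407]
 [676.71219046 201.30384297]
 [689.34570302 141.35484463]
 [532.04412776  92.05687346]
 [710.33066657 134.87609087]]
stand sc [[526.46669648 161.94412891]
 [716.00937274 207.15206518]
 [472.88919589 323.81796991]
 [672.34549935 374.06441142]]
```

```bash
python3 drive.py '0 0 0 0 -.003 .012 0;0 0 0 0 0 .012 0;0 0 0 0 0 .008 0;0 0 0 0 0 0 0;0 0 0 0 0 0 0'
python3 drive.py '0 0 0 0 0 .004 0;0 0 0 0 0 .003 0;0 0 0 0 0 0 0;0 0 0 0 0 0 0'
python3 - <<'E'
from h import *
to(ledge+.05*u+.0151*n,RL);print(tool()[1].inv().apply(tool()[2]["ft_force"]))
E
```

```text
t: 8.3
ee_pos: [0.471, 0.2635, 0.0785]
tool_rot: [-0.039, -0.102, 0.918, 0.38]
ft_force: [0.1, 0.7, -1.1]
gripper_width: 0.123
grasp_force: 61.7
t: 8.63
ee_pos: [0.4699, 0.2685, 0.0733]
tool_rot: [-0.039, -0.102, 0.918, 0.38]
ft_force: [-0.0, 0.1, -1.9]
gripper_width: 0.121
grasp_force: 61.7
d tool [ 0.0026 -0.0082  0.0021] rv [-0.001  0.006  0.003] pos [0.4699 0.2685 0.0733]
[ 1.32288338e-03 -1.23702759e+00  1.39236199e+00]
```

```bash
python3 drive.py '0 0 0 .001 0 .002 0;0 0 0 0 0 0 0;0 0 0 0 0 0 0'
python3 drive.py '0 0 0 0 0 .002 0;0 0 0 0 0 0 0;0 0 0 0 0 0 0'
python3 - <<'E'
from h import *
to(ledge+.05*u+.0151*n,RL);print(tool()[1].inv().apply(tool()[2]["ft_force"]))
E
```

```text
t: 8.88
ee_pos: [0.4684, 0.2697, 0.0718]
tool_rot: [-0.039, -0.102, 0.918, 0.38]
ft_force: [0.2, 0.1, -1.2]
gripper_width: 0.122
grasp_force: 61.7
t: 9.13
ee_pos: [0.4685, 0.2711, 0.0705]
tool_rot: [-0.039, -0.102, 0.918, 0.381]
ft_force: [1.2, -1.6, -2.2]
gripper_width: 0.124
grasp_force: 62.0
d tool [ 0.0017 -0.0083 -0.0019] rv [-0.     0.006  0.004] pos [0.4685 0.2711 0.0705]
[-0.83316591 -2.82883208  0.23751564]
```

```bash
python3 drive.py '0 0 0 0 0 .002 0;0 0 0 0 0 0 0;0 0 0 0 0 0 0'
python3 drive.py '0 0 0 0 -.005 0 0;0 0 0 0 0 0 0;0 0 0 0 0 0 0'
python3 - <<'E'
from h import *
to(ledge+.05*u+.0151*n,RL);print(tool()[1].inv().apply(tool()[2]["ft_force"]))
E
python3 drive.py '0 0 0 0 -.003 0 0;0 0 0 0 0 0 0;0 0 0 0 0 0 0'
python3 - <<'E'
from h import *
to(ledge+.05*u+.0151*n,RL);print(tool()[1].inv().apply(tool()[2]["ft_force"]))
E
```

```text
t: 9.38
ee_pos: [0.4686, 0.2715, 0.0702]
tool_rot: [-0.038, -0.101, 0.918, 0.38]
ft_force: [0.2, -11.1, 7.5]
gripper_width: 0.122
grasp_force: 63.9
t: 9.63
ee_pos: [0.4701, 0.269, 0.0675]
tool_rot: [-0.037, -0.101, 0.918, 0.382]
ft_force: [0.5, -7.1, 10.8]
gripper_width: 0.124
grasp_force: 63.5
d tool [ 0.0029 -0.0045 -0.0024] rv [0.002 0.009 0.004] pos [0.4701 0.269  0.0675]
[  0.99107415   2.65372478 -12.62995649]
t: 9.88
ee_pos: [0.4707, 0.2676, 0.0661]
tool_rot: [-0.037, -0.102, 0.918, 0.382]
ft_force: [0.1, -4.7, 11.1]
gripper_width: 0.124
grasp_force: 63.5
d tool [ 0.0032 -0.0024 -0.0023] rv [0.003 0.009 0.005] pos [0.4707 0.2676 0.0661]
[  0.78398734   4.6326477  -11.05114392]
```

```bash
for i in 1; do python3 drive.py '0 0 0 0 -.002 -.0005 0;0 0 0 0 0 0 0;0 0 0 0 0 0 0'; done
python3 - <<'E'
from h import *
to(ledge+.05*u+.0151*n,RL);print(tool()[1].inv().apply(tool()[2]["ft_force"]))
E
python3 drive.py '0 0 0 0 -.002 0 0;0 0 0 0 0 0 0;0 0 0 0 0 0 0'
python3 - <<'E'
from h import *
to(ledge+.05*u+.0151*n,RL);print(tool()[1].inv().apply(tool()[2]["ft_force"]))
E
```

```text
t: 10.13
ee_pos: [0.4707, 0.2674, 0.0662]
tool_rot: [-0.037, -0.102, 0.917, 0.384]
ft_force: [-1.5, 2.0, 13.6]
gripper_width: 0.125
grasp_force: 63.1
d tool [ 0.0031 -0.0023 -0.0022] rv [0.007 0.009 0.006] pos [0.4707 0.2674 0.0662]
[ 0.91749207 11.3506199  -7.93513689]
t: 10.38
ee_pos: [0.4707, 0.2673, 0.0662]
tool_rot: [-0.037, -0.102, 0.916, 0.386]
ft_force: [-2.6, 3.7, 17.8]
gripper_width: 0.122
grasp_force: 63.3
d tool [ 0.0031 -0.0022 -0.0021] rv [0.011 0.009 0.006] pos [0.4707 0.2673 0.0662]
[ 1.56520806 15.6895181  -9.47326345]
```

The foot is on the ledge. I'll ease off, release and back away.

```bash
python3 drive.py '0 0 0 0 .0025 -.001 0;0 0 0 0 0 0 0;0 0 0 0 0 0 .2;0 0 0 0 0 0 .4;0 0 0 0 0 0 .45;0 0 0 0 0 0 .45;0 0 0 0 0 0 .45;0 0 0 0 0 -.01 .45;0 0 0 0 0 -.02 .45;0 0 0 0 0 -.03 .45'
python3 drive.py '0 0 0 0 0 -.04 .45;0 0 0 0 0 -.04 .45;0 0 0 0 0 -.04 .45;0 0 0 0 0 0 .45'
python3 - <<'E'
from h import *
t=cam("top");s=cam("scene")
a=cv2.resize(t["frame"][240:320,220:300,::-1],(400,400),interpolation=cv2.INTER_CUBIC)
b=cv2.resize(s["frame"][270:360,280:370,::-1],(400,400),interpolation=cv2.INTER_CUBIC)
cv2.imwrite("pics/lean.png",np.hstack([a,b]));print(tool()[0])
pl=lambda x,y,z:ledge+(x+.065)*u+y*sy+z*n
pts=[pl(.065,a,z) for a in(-.05,.05) for z in (0,.03)]+[pl(-.065,a,.005) for a in(-.05,.05)]
print("top",(proj(t,pts)-[220,240])*5);print("scene",(proj(s,pts)-[280,270])*400/90-[-400,0])
E
```

```text
t: 11.22
ee_pos: [0.4764, 0.2238, 0.1045]
tool_rot: [-0.041, -0.102, 0.918, 0.381]
ft_force: [0.9, 0.1, -0.3]
gripper_width: 0.451
grasp_force: 0.0
t: 11.55
ee_pos: [0.5007, 0.1366, 0.1955]
tool_rot: [-0.034, -0.101, 0.919, 0.38]
ft_force: [0.8, 0.8, 0.2]
gripper_width: 0.451
grasp_force: 0.0
[0.49779571 0.13925499 0.19129434]
top [[ 15.53617731 142.21070498]
 [ 46.48528703 133.33900478]
 [ 46.77041641 320.52311959]
 [ 78.49614622 314.60283479]
 [202.14860314 116.8844575 ]
 [232.56274117 282.54686831]]
scene [[472.32362202 275.41765107]
 [483.57993666 217.15275852]
 [668.81375591 323.51860196]
 [680.79685089 264.50862565]
 [527.46831826 207.9547559 ]
 [703.60838073 249.98389764]]
```

View pics/lean.png

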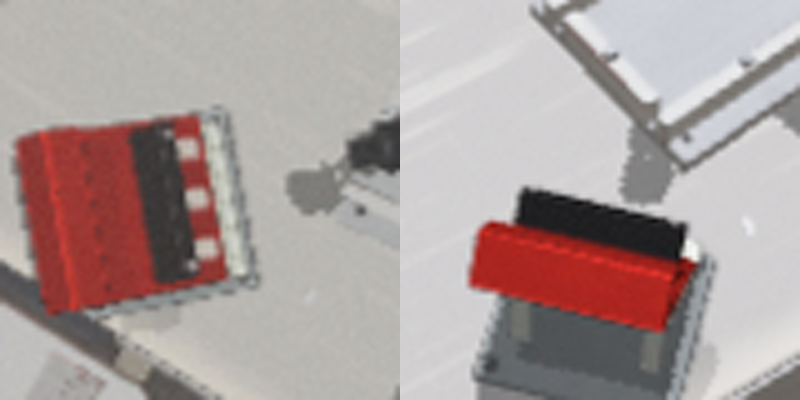

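The plate leans centred on the stand with the foot on the ledge and the robot clear of it. Now I'll swing round to its folded top edge.

```bash
cat >> h.py <<'E'
ledge2=ledge+.0022*u+.002*n-.003*sy
RB=R.from_matrix(np.c_[sy,-n,-u])
E
python3 drive.py '0 0 0 0 .025 -.025 .45;0 0 0 0 .025 -.025 .45;0 0 0 0 .025 -.025 .45;0 0 0 0 .025 -.025 .45;0 0 0 0 .028 .028 .45;0 0 0 0 .028 .028 .45;0 0 0 0 .028 .028 .7;.12 0 0 0 0 0 .9;.12 0 0 0 0 0 1;.12 0 0 0 0 0 1'
python3 drive.py '.12 0 0 0 0 0 1;.12 0 0 0 0 0 1;.12 0 0 0 0 0 1;.12 0 0 0 0 0 1;.12 0 0 0 0 0 1;.12 0 0 0 0 0 1;.12 0 0 0 0 0 1;.12 0 0 0 0 0 1;.12 0 0 0 0 0 1;.12 0 0 0 0 0 1'
python3 drive.py '0 0 0 0 0 0 1'
python3 - <<'E'
from h import *
to(ledge2+.098*u+.015*n,RB);print(tool()[2]["joint_positions"])
E
```

```text
t: 12.48
ee_pos: [0.4687, 0.2572, 0.3306]
tool_rot: [-0.02, -0.108, 0.972, 0.207]
ft_force: [0.3, 0.4, 0.2]
gripper_width: 0.982
grasp_force: 0.0
t: 13.32
ee_pos: [0.469, 0.2581, 0.3312]
tool_rot: [0.045, -0.101, 0.919, -0.378]
ft_force: [-0.5, -0.0, -0.6]
gripper_width: 0.998
grasp_force: 0.0
t: 13.4
ee_pos: [0.4674, 0.26, 0.3237]
tool_rot: [0.039, -0.105, 0.918, -0.381]
ft_force: [-0.4, -0.0, -2.8]
gripper_width: 0.998
grasp_force: 0.0
d tool [-0.0067  0.1826  0.1295] rv [ 0.    -0.002  0.009] pos [0.4674 0.26   0.3237]
[ 0.83952692  0.63020047  0.57558606  2.04417467 -0.61167834  0.78189979]
```

```bash
python3 drive.py '0 0 0 -.0067 .036 0 1;0 0 0 0 .036 0 1;0 0 0 0 .036 0.01 1;0 0 0 0 .036 .015 1;0 0 0 0 .036 .015 1;0 0 0 0 0 0.01 1;0 0 0 0 0 0 1;0 0 0 0 0 0 1'
python3 - <<'E'
from h import *
to(ledge2+.098*u+.015*n,RB);print(tool()[2]["joint_positions"])
t=cam("top");s=cam("scene")
a=cv2.resize(t["frame"][240:320,210:290,::-1],(400,400),interpolation=cv2.INTER_CUBIC)
b=cv2.resize(s["frame"][240:370,250:380,::-1],(400,400),interpolation=cv2.INTER_CUBIC)
cv2.imwrite("pics/re.png",np.hstack([a,b]))
E
```

```text
t: 14.07
ee_pos: [0.4569, 0.3488, 0.1704]
tool_rot: [0.043, -0.1, 0.921, -0.375]
ft_force: [0.6, -0.2, 0.8]
gripper_width: 0.999
grasp_force: 0.0
d tool [0.0046 0.0104 0.0842] rv [ 0.011  0.002 -0.005] pos [0.4569 0.3488 0.1704]
[ 0.93537228  0.83702231  0.56273335  1.8653546  -0.55782654  0.88647798]
```

View pics/re.png

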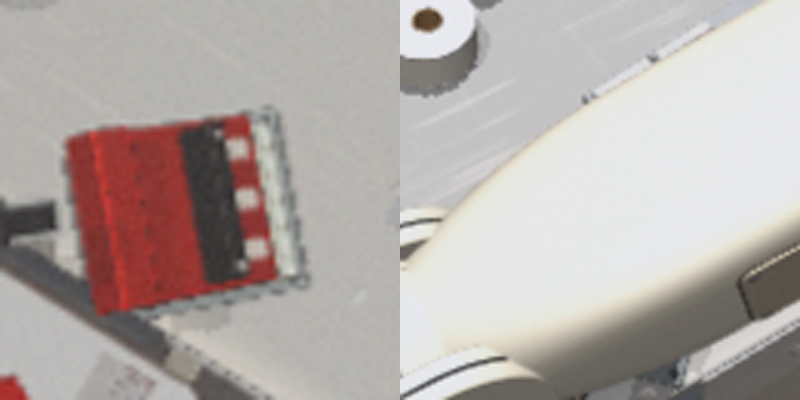

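The gripper at left is in line with the fold, with its finger at (40,215) and the fold's middle at (85,225). The arm hides the scene view. I'll advance and grip.

```bash
python3 drive.py '.011 0 -.005 .0046 .0104 .02 1;0 0 0 0 0 .025 1;0 0 0 0 0 .02 1;0 0 0 0 0 .01 1;0 0 0 0 0 .005 1;0 0 0 0 0 0 1;0 0 0 0 0 0 1'
python3 - <<'E'
from h import *
to(ledge2+.098*u+.015*n,RB)
E
```

```text
t: 14.75
ee_pos: [0.4643, 0.3013, 0.1081]
tool_rot: [0.045, -0.101, 0.919, -0.379]
ft_force: [-0.2, 0.2, 0.3]
gripper_width: 1.001
grasp_force: 0.0
d tool [0.0013 0.0013 0.0061] rv [ 0.002  0.005 -0.003] pos [0.4643 0.3013 0.1081]
```

```bash
python3 drive.py '0 0 0 .001 .001 .005 1;0 0 0 0 0 0 .8;0 0 0 0 0 0 .6;0 0 0 0 0 0 .5;0 0 0 0 0 0 .4;0 0 0 0 0 0 .3;0 0 0 0 0 0 .3;0 0 0 0 0 0 .2;0 0 0 0 0 0 .2;0 0 0 0 0 0 .2' 80
python3 drive.py '0 0 0 0 0 0 0;0 0 0 0 0 0 0;0 0 0 0 0 0 0;0 0 0 0 0 0 0'
python3 - <<'E'
from h import *
to(ledge2+.098*u+.015*n,RB);print(tool()[1].inv().apply(tool()[2]["ft_force"]))
E
```

```text
t: 15.58
ee_pos: [0.4633, 0.2985, 0.1023]
tool_rot: [0.044, -0.102, 0.918, -0.38]
ft_force: [-0.2, 4.8, 1.7]
gripper_width: 0.341
grasp_force: 79.3
t: 15.92
ee_pos: [0.4633, 0.2985, 0.1022]
tool_rot: [0.044, -0.102, 0.918, -0.38]
ft_force: [-1.5, 5.0, 2.0]
gripper_width: 0.338
grasp_force: 79.3
d tool [-0.0003 -0.0011  0.0002] rv [ 0.001  0.004 -0.001] pos [0.4633 0.2985 0.1022]
[ 0.38710609  2.25251166 -5.05340404]
```

```bash
python3 drive.py '0 0 0 0 -.003 -.008 0;0 0 0 0 -.02 -.02 0;0 0 0 0 -.025 -.025 0;0 0 0 0 -.025 -.025 0;0 0 0 0 -.025 -.025 0;0 0 0 0 -.025 -.025 0;0 0 0 0 -.025 -.025 0;0 0 0 0 0 0 0'
python3 drive.py '-.12 0 0 0 0 0 0;-.12 0 0 0 0 0 0;-.12 0 0 0 0 0 0;-.12 0 0 0 0 0 0;-.12 0 0 0 0 0 0;-.12 0 0 0 0 0 0;-.065 0 0 0 0 0 0;0 0 0 0 0 0 0'
python3 - <<'E'
from h import *
A,B=np.array([.48306,-.22777,.19]),np.array([.31027,-.17922,.19]);mid=(A+B)/2;d=(A-B)/np.linalg.norm(A-B);nx=np.cross(d,Z)*-1
if nx[1]<0:nx=-nx
print("mid",mid,"nx",nx)
t=cam("top");s=cam("scene")
for nm,f,pic in(("top",t,"pics/top0.png"),("scene",s,"pics/scene0.png")):
    im=cv2.imread(pic).astype(np.float32).mean(2); offs=np.arange(-.024,.0241,.002)
    pr=[]
    for o in offs:
        q=proj(f,[mid+k*d+o*nx for k in np.linspace(-.07,.07,60)]).astype(np.float32)
        pr.append(cv2.remap(im,q[:,:1],q[:,1:],1).mean())
    print(nm,[(int(o*1000),int(p)) for o,p in zip(offs,pr)])
yr=np.r_[nx[:2],0];Rr=R.from_matrix(np.c_[np.cross(yr,-Z),yr,-Z])
to(mid+.057*nx+[0,0,.14],Rr); print(tool()[2]["joint_positions"],tool()[2]["gripper_width"])
E
```

```text
t: 16.58
ee_pos: [0.4627, 0.3008, 0.3227]
tool_rot: [0.047, -0.1, 0.919, -0.378]
ft_force: [-0.4, -0.2, -0.1]
gripper_width: 0.335
grasp_force: 79.1
t: 17.25
ee_pos: [0.4621, 0.2973, 0.3157]
tool_rot: [0.001, -0.108, 0.994, -0.001]
ft_force: [-0.5, 0.1, -2.3]
gripper_width: 0.341
grasp_force: 79.7
mid [ 0.396665 -0.203495  0.19    ] nx [ 0.27050193  0.96271943 -0.        ]
top [(-24, 182), (-22, 182), (-19, 182), (-17, 182), (-15, 183), (-13, 183), (-11, 182), (-9, 180), (-7, 174), (-5, 167), (-3, 174), (-1, 189), (0, 188), (2, 168), (4, 140), (6, 119), (8, 122), (10, 145), (12, 157), (14, 157), (16, 157), (18, 157), (20, 157), (22, 157), (24, 158)]
scene [(-24, 199), (-22, 198), (-19, 195), (-17, 191), (-15, 189), (-13, 189), (-11, 188), (-9, 186), (-7, 185), (-5, 187), (-3, 195), (-1, 204), (0, 204), (2, 193), (4, 173), (6, 150), (8, 129), (10, 111), (12, 107), (14, 124), (16, 150), (18, 167), (20, 171), (22, 170), (24, 167)]
d tool [ 0.146  -0.4267 -0.0139] rv [-0.004  0.002  0.494] pos [0.4615 0.2996 0.3146]
[ 0.57790161  0.32854979  0.338426    1.58129891 -0.00383044  0.35796476] 0.3390216800818352
```

```bash
cat >> h.py <<'E'
nx=np.array([.2705,.9627,0]);mid=np.array([.39667,-.2035,.19])+.0035*nx
Rr=R.from_matrix(np.c_[np.cross(nx,-Z),nx,-Z])
E
python3 drive.py '0 0 .1235 0 0 -.01 0;0 0 .1235 0 0 -.01 0;0 0 .1235 0 0 0 0;0 0 .1235 0 0 0 0;0 0 0 0 0 0 0'
python3 - <<'E'
from h import *
to(mid+.045*nx+[0,0,.145],Rr)
E
```

```text
t: 17.77
ee_pos: [0.4612, 0.3022, 0.3338]
tool_rot: [0.001, 0.135, 0.991, -0.002]
ft_force: [-1.0, 1.0, -1.5]
gripper_width: 0.339
grasp_force: 79.7
d tool [-7.370e-02 -4.559e-01  4.000e-04] rv [-0.003  0.002  0.002] pos [0.4612 0.3022 0.3338]
```

```bash
python3 drive.py '0 0 0 -.006 -.03 0 0;0 0 0 -.006 -.038 0 0;0 0 0 -.006 -.038 0 0;0 0 0 -.006 -.038 0 0;0 0 0 -.006 -.038 0 0;0 0 0 -.006 -.038 0 0;0 0 0 -.006 -.038 0 0;0 0 0 -.006 -.038 0 0;0 0 0 -.006 -.038 0 0;0 0 0 -.006 -.038 0 0'
python3 drive.py '0 0 0 -.006 -.035 0 0;0 0 0 -.006 -.025 0 0;0 0 0 0 -.01 0 0;0 0 0 0 0 0 0;0 0 0 0 0 0 0'
python3 - <<'E'
from h import *
to(mid+.045*nx+[0,0,.145],Rr)
E
```

```text
t: 18.6
ee_pos: [0.419, -0.0743, 0.3345]
tool_rot: [0.0, 0.133, 0.991, -0.001]
ft_force: [0.5, -0.4, -2.3]
gripper_width: 0.341
grasp_force: 80.0
t: 19.02
ee_pos: [0.4123, -0.1433, 0.3345]
tool_rot: [0.0, 0.135, 0.991, 0.0]
ft_force: [0.8, 1.1, -2.4]
gripper_width: 0.338
grasp_force: 80.0
d tool [-0.0012 -0.0137 -0.0005] rv [0.001 0.001 0.003] pos [ 0.4123 -0.1433  0.3345]
```

```bash
python3 drive.py '0 0 0 0 -.0137 0 0;0 0 0 0 0 .02 0;0 0 0 0 0 .025 0;0 0 0 0 0 .015 0;0 0 0 0 0 0 0;0 0 0 0 0 0 0'
python3 - <<'E'
from h import *
to(mid+.045*nx+[0,0,.021],Rr)
t=cam("top");s=cam("scene")
a=cv2.resize(t["frame"][250:370,340:460,::-1],(400,400),interpolation=cv2.INTER_CUBIC)
b=cv2.resize(s["frame"][140:260,360:480,::-1],(400,400),interpolation=cv2.INTER_CUBIC)
cv2.imwrite("pics/pre.png",np.hstack([a,b]))
E
```

```text
t: 19.52
ee_pos: [0.4087, -0.1555, 0.2747]
tool_rot: [0.0, 0.134, 0.991, 0.0]
ft_force: [-0.4, 0.1, -1.2]
gripper_width: 0.339
grasp_force: 79.9
d tool [-0.0014 -0.001   0.0637] rv [0.001 0.001 0.005] pos [ 0.4087 -0.1555  0.2747]
```

View pics/pre.png

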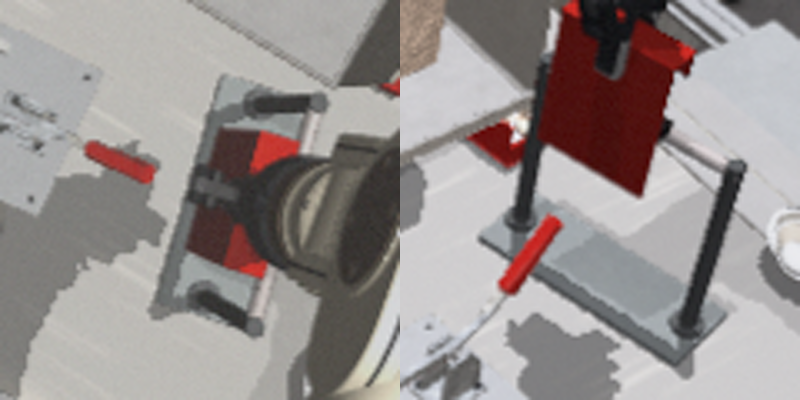

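The plate hangs upright before the rail, between the posts, and the handle tip at (150,172) is clear of it. I'll lower it and move in.

```bash
python3 drive.py '0 0 .004 -.001 0 .02 0;0 0 0 0 0 .02 0;0 0 0 0 0 .015 0;0 0 0 0 0 .008 0;0 0 0 0 0 0 0;0 0 0 0 0 0 0'
python3 drive.py '0 0 0 0 -.015 0 0;0 0 0 0 -.015 0 0;0 0 0 0 -.008 0 0;0 0 0 0 0 0 0;0 0 0 0 0 0 0'
python3 drive.py '0 0 0 0 -.003 0 0;0 0 0 0 0 0 0;0 0 0 0 0 0 0'
python3 - <<'E'
from h import *
to(mid+[0,0,.021],Rr);print(tool()[1].inv().apply(tool()[2]["ft_force"]))
E
```

```text
t: 20.12
ee_pos: [0.4106, -0.1575, 0.213]
tool_rot: [0.002, 0.137, 0.991, -0.0]
ft_force: [0.3, -0.2, -1.7]
gripper_width: 0.339
grasp_force: 80.1
t: 20.53
ee_pos: [0.4002, -0.1943, 0.2129]
tool_rot: [0.002, 0.138, 0.99, 0.0]
ft_force: [0.4, 0.3, -1.3]
gripper_width: 0.342
grasp_force: 80.2
t: 20.78
ee_pos: [0.399, -0.1966, 0.2121]
tool_rot: [0.002, 0.137, 0.991, 0.0]
ft_force: [0.4, 0.4, -1.9]
gripper_width: 0.344
grasp_force: 80.1
d tool [ 0.0003 -0.0038  0.0011] rv [ 0.001  0.003 -0.002] pos [ 0.399  -0.1966  0.2121]
[-0.30304088  0.46498316  1.94250757]
```

```bash
python3 drive.py '0 0 0 0 -.003 0 0;0 0 0 0 0 0 0;0 0 0 0 0 0 0' | sed -n '1,4p'
python3 drive.py '0 0 0 0 -.002 0 0;0 0 0 0 0 0 0;0 0 0 0 0 0 0'| sed -n '1,4p'
python3 drive.py '0 0 0 0 -.002 0 0;0 0 0 0 0 0 0;0 0 0 0 0 0 0'| sed -n '1,4p'
python3 - <<'E'
from h import *
to(mid+[0,0,.021],Rr);print(tool()[1].inv().apply(tool()[2]["ft_force"]))
E
```

```text
t: 21.03
ee_pos: [0.398, -0.1997, 0.212]
tool_rot: [0.001, 0.138, 0.99, 0.0]
ft_force: [0.6, 0.1, -1.0]
t: 21.28
ee_pos: [0.3975, -0.2018, 0.212]
tool_rot: [0.001, 0.138, 0.99, -0.0]
ft_force: [0.7, 0.5, -1.3]
t: 21.53
ee_pos: [0.3969, -0.2037, 0.212]
tool_rot: [0.001, 0.138, 0.99, -0.0]
ft_force: [0.5, -0.2, -2.5]
d tool [0.0003 0.0037 0.001 ] rv [ 0.     0.003 -0.002] pos [ 0.3969 -0.2037  0.212 ]
[-0.53832877 -0.05083163  2.55104289]
```

```bash
for r in 1 2; do python3 drive.py '0 0 0 0 -.0015 0 0;0 0 0 0 0 0 0;0 0 0 0 0 0 0'| sed -n '2,4p'; done
python3 - <<'E'
from h import *
to(mid+[0,0,.021],Rr);print(tool()[1].inv().apply(tool()[2]["ft_force"]))
E
```

```text
ee_pos: [0.3965, -0.2052, 0.212]
tool_rot: [0.001, 0.138, 0.99, -0.0]
ft_force: [-0.2, -0.3, -1.8]
ee_pos: [0.3963, -0.2059, 0.212]
tool_rot: [0.002, 0.138, 0.99, 0.001]
ft_force: [1.3, 2.8, -1.9]
d tool [0.0003 0.0059 0.001 ] rv [ 0.002  0.003 -0.002] pos [ 0.3963 -0.2059  0.212 ]
[-0.43788958  3.05054325  1.90813308]
```

```bash
python3 drive.py '0 0 0 0 .0037 0 0;0 0 0 0 0 0 0;0 0 0 0 0 .008 0;0 0 0 0 0 .008 0;0 0 0 0 0 0 0;0 0 0 0 0 0 0'
python3 drive.py '0 0 0 0 0 .008 0;0 0 0 0 0 .006 0;0 0 0 0 0 0 0;0 0 0 0 0 0 0'
python3 drive.py '0 0 0 0 0 .006 0;0 0 0 0 0 0 0;0 0 0 0 0 0 0'
```

```text
t: 22.53
ee_pos: [0.3964, -0.2027, 0.195]
tool_rot: [0.0, 0.138, 0.99, 0.0]
ft_force: [-0.1, 0.3, -1.0]
gripper_width: 0.337
grasp_force: 80.0
t: 22.87
ee_pos: [0.3968, -0.2028, 0.1814]
tool_rot: [0.001, 0.138, 0.99, 0.0]
ft_force: [0.1, -0.6, -0.7]
gripper_width: 0.342
grasp_force: 80.1
t: 23.12
ee_pos: [0.397, -0.2029, 0.1758]
tool_rot: [0.001, 0.138, 0.99, 0.0]
ft_force: [0.1, 0.4, -1.0]
gripper_width: 0.339
grasp_force: 80.1
```

```bash
for r in 1 2 3; do python3 drive.py '0 0 0 0 0 .0025 0;0 0 0 0 0 0 0;0 0 0 0 0 0 0' | sed -n '2,4p'; done
python3 - <<'E'
from h import *
t=cam("top");s=cam("scene")
a=cv2.resize(t["frame"][250:370,340:460,::-1],(400,400),interpolation=cv2.INTER_CUBIC)
b=cv2.resize(s["frame"][140:260,360:480,::-1],(400,400),interpolation=cv2.INTER_CUBIC)
cv2.imwrite("pics/hook.png",np.hstack([a,b]))
E
```

```text
ee_pos: [0.3972, -0.2029, 0.1735]
tool_rot: [0.001, 0.138, 0.99, -0.0]
ft_force: [0.3, -0.3, -2.3]
ee_pos: [0.3971, -0.2029, 0.1709]
tool_rot: [0.001, 0.138, 0.99, 0.0]
ft_force: [0.2, 0.1, -1.3]
ee_pos: [0.3975, -0.2031, 0.1703]
tool_rot: [0.002, 0.138, 0.99, -0.0]
ft_force: [-4.0, 1.1, 9.3]
```

The rail touched at z = .170, as expected, so the plate is seated. I'll ease off, release and retract straight up.

```bash
python3 drive.py '0 0 0 0 0 -.0015 0;0 0 0 0 0 0 0;0 0 0 0 0 0 .36;0 0 0 0 0 0 .4;0 0 0 0 0 0 .5;0 0 0 0 0 0 .6;0 0 0 0 0 0 .7;0 0 0 0 0 0 .7;0 0 0 0 0 0 .7;0 0 0 0 0 0 .7'
python3 drive.py '0 0 0 0 0 -.005 .7;0 0 0 0 0 -.01 .7;0 0 0 0 0 -.02 .7;0 0 0 0 0 -.03 .7;0 0 0 0 0 -.03 .7;0 0 0 0 0 -.03 .7;0 0 0 0 0 -.03 .7;0 0 0 0 0 -.02 .7;0 0 0 0 0 0 .7;0 0 0 0 0 0 .7'
python3 drive.py '0 0 0 0 .03 -.02 .7;0 0 0 0 .04 0 .7;0 0 0 0 .04 0 .7;0 0 0 0 .04 0 .7;0 0 0 0 .04 0 .7;0 0 0 0 .04 0 .7;0 0 0 0 .03 0 .7;0 0 0 0 0 0 .7;0 0 0 0 0 0 .7;0 0 0 0 0 0 .7'
python3 - <<'E'
from h import *
t=cam("top");s=cam("scene")
a=cv2.resize(t["frame"][250:370,340:460,::-1],(400,400),interpolation=cv2.INTER_CUBIC)
b=cv2.resize(s["frame"][120:260,350:490,::-1],(400,400),interpolation=cv2.INTER_CUBIC)
cv2.imwrite("pics/end.png",np.hstack([a,b]))
E
```

```text
t: 24.8
ee_pos: [0.3973, -0.203, 0.17]
tool_rot: [0.001, 0.138, 0.99, -0.0]
ft_force: [-0.5, 0.0, 0.2]
gripper_width: 0.701
grasp_force: 0.0
t: 25.63
ee_pos: [0.3974, -0.2032, 0.3465]
tool_rot: [0.003, 0.138, 0.99, -0.001]
ft_force: [0.6, -0.8, -0.0]
gripper_width: 0.7
grasp_force: 0.0
t: 26.47
ee_pos: [0.467, 0.047, 0.364]
tool_rot: [0.0, 0.137, 0.991, -0.001]
ft_force: [-0.1, -1.1, -0.4]
gripper_width: 0.701
grasp_force: 0.0
```

View pics/end.png

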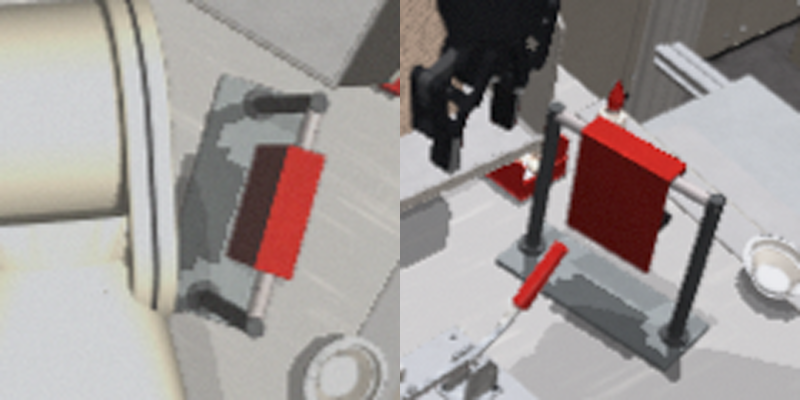

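The plate hangs on the bar between the posts, clear of the handle and the gripper. I'll let it settle for a moment, then hand in.

```bash
python3 drive.py '0 0 0 0 0 0 .7;0 0 0 0 0 0 .7;0 0 0 0 0 0 .7;0 0 0 0 0 0 .7;0 0 0 0 0 0 .7;0 0 0 0 0 0 .7;0 0 0 0 0 0 .7;0 0 0 0 0 0 .7;0 0 0 0 0 0 .7;0 0 0 0 0 0 .7'
python3 drive.py '0 0 0 0 0 0 .7;0 0 0 0 0 0 .7;0 0 0 0 0 0 .7;0 0 0 0 0 0 .7;0 0 0 0 0 0 .7;0 0 0 0 0 0 .7;0 0 0 0 0 0 .7;0 0 0 0 0 0 .7;0 0 0 0 0 0 .7;0 0 0 0 0 0 .7' | head -1
python3 -c "
from bench import robot
print(robot.hand_in())"
```

```text
t: 27.4
ee_pos: [0.4676, 0.0473, 0.3651]
tool_rot: [0.001, 0.137, 0.991, -0.0]
ft_force: [-0.3, 0.2, -0.2]
gripper_width: 0.7
grasp_force: 0.0
t: 28.23
the job is handed in; nothing more can be done
None
```

The red hold plate was leaned on the stand and released, then taken again by its folded edge and hung over the rail between the posts; I handed the job in at about 28 s with the gripper clear and, as far as I could see, the bystanders untouched.

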